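# Change the spent cleaner pot behind the analyser's reagent bottles

## Robot

A 7-joint arm with a two-finger parallel gripper is mounted at the origin on the work surface. World frame = base frame: x ahead of the robot, y to its left, z up, the work surface at z = 0. Lengths are in m, angles in rad, forces in N, time in s.
With the tool pointing down it reaches from about 0.4 to 0.85 m from the base axis. Payload 10.4 kg.
Tool frame: the origin (TCP) lies at the very end of the fingers, on their centre line; the grasp point (between the pads) lies 19 mm behind it (grip_point_offset is the distance from the TCP to the grasp point, in m); z points along the fingers, y is the line along which they close (so a half turn about z gives the same grasp; the last joint's range is limited). The gripper opens to 87 mm and grips with 3 to 60 N. Pads are 19 mm wide; open, the fingers measure 117 mm over their backs; the gripper's body (75 mm by 190 mm) begins 51 mm behind the grasp point.
Start: joints at [1.278, 0.332, -0.065, 1.46, 0.022, 1.35, -0.088], TCP at [0.167, -0.602, 0.223] pointing down, gripper open.
Joint ranges: [-2.6, 2.6], [-0.5, 2.12], [-1.47, 1.34], [0.16, 2.42], [-1.27, 4.41], [0.06, 2.06], [-2.6, 2.6]. Speed limits (rad/s): [2.22, 2.22, 2.79, 2.79, 3.14, 3.14, 3.14].

## Interface

Orientations are given as a unit quaternion [x, y, z, w].
In Python, from bench import * gives the robot as it stands.
- The arm moves only by the tool play_rows, never from a script. Its argument "increments" is text: rows parted by semicolons, each of 7 numbers parted by spaces: the turn, a rotation vector about the tool's x, y, z in rad, then the shift along the tool's x, y, z in m, then the opening, from 0 (shut) to 1 (fully open). A call has 1 to 8 rows; each row is the pose to reach, as a shift and turn from the pose commanded when the call began, along the tool's axes at that moment; what a row does not reach only later rows make up. A row lasts 1/10 s, in which the tool goes at most 50 mm and 8.59 degrees, less where a joint would pass 70% of its speed; a pose out of reach is approached as far as the arm can. A call with a gripper value outside its range is refused whole. The fingers move at their own pace and stop on an object; "grip_force" is the grip in N (left out, the last holds). Time passes only in rows, so rows that repeat a pose let the fingers close. It gives the time, the measured TCP pose, the force, the opening and the grip force at its end, in the units of the state.
- read_state(): the state, without advancing time (a new reading comes with each control period).
- camera(name): name is "scene" or "top"; returns a dict with "color" (420x560x3 uint8, red, green, blue), "fx", "fy", "cx", "cy" (pixels), "camera_from_world" (4x4, takes a point from world to camera coordinates). Camera axes: x right, y down, z forward; pixel columns grow to the right and rows downward; lengths in m; the calibration is good to about 2 mm. A picture is of the moment at which its call begins. There is no depth.
- close_job(): hands the job in; it is judged then, once.
The state is a dict: "time": time; "joint_positions": joint angles; "joint_vel": joint speeds; "joint_torque": joint torques, N m; "ee_pos": TCP position; "eef_rot": TCP orientation; "ft_force": force on the tool from outside, world axes, zero at the start; "torque": the same for the moment, N m; "width": finger opening in m; "grip_force": force on a finger pad.
Only numpy, scipy, OpenCV 4.12 (cv2) and the standard library are available. Lean on these libraries where they do the work, as an engineer would, in place of code of your own. Each camera call takes 0.05 s, during which the arm holds its last target. There are 200 camera calls.

## Task

The analyser's cleaner pot, the one with the pierced silver foil at the back of the reagent bay, is spent: first stand the two bottles in front of it in the steel tray, then take the spent pot out and stand it in the orange waste tub, and put the fresh green-foil pot centrally on the green seat in its place. Then put the bottles back, each centred on the pad of its own colour, so that all three bottles stand where they were. Keep the bottles and pots upright all the time, and do not shift the rack of sample tubes.

Things in the scene. Friction and masses are not known exactly. Their poses are not given: they have to be found in the camera images.
- bottle_blue: reagent bottle, blue cap and blue band: square white body 54 x 54 mm, 112 mm high, shoulder to 118 mm, then the round blue cap, 36 mm across, up to 140 mm; 0.24 to 0.43 kg. Origin: centre of the underside, z up. It starts centred on its own place, a blue pad 60 mm square whose top is 13 mm above the worktop, within 0.06 rad of square to the bay.
- bottle_red: reagent bottle, red cap and red band: square white body 54 x 54 mm, 112 mm high, shoulder to 118 mm, then the round red cap, 36 mm across, up to 140 mm; 0.24 to 0.43 kg. Origin: centre of the underside, z up. It starts centred on its own place, a red pad 60 mm square whose top is 13 mm above the worktop, within 0.06 rad of square to the bay.
- bottle_yellow: reagent bottle, yellow cap and yellow band: square white body 54 x 54 mm, 112 mm high, shoulder to 118 mm, then the round yellow cap, 36 mm across, up to 140 mm; 0.24 to 0.43 kg. Origin: centre of the underside, z up. It starts centred on its own place, a yellow pad 60 mm square whose top is 13 mm above the worktop, within 0.06 rad of square to the bay.
- pot_spent: the spent cleaner pot: round white plastic pot, 36 mm across and 40 mm high, with a green band low on the side; rigid, about 0.05 kg. Origin: centre of the underside, z up. Its top is silver foil with a black pierced hole and black cross. At the start it stands on the green round seat in the bay, close behind two of the bottles.
- pot_fresh: the fresh cleaner pot: round white plastic pot, 36 mm across and 40 mm high, with a green band low on the side; rigid, about 0.05 kg. Origin: centre of the underside, z up. Its top is unbroken green foil. At the start it stands on the worktop to the left or right of the analyser.
- seat: the cleaner pot's seat, fixed in the bay behind the gap between two neighbouring bottle places: flat green disc 46 mm across, 3 mm thick, with an upright green guide cheek on its left and right (52 mm apart inside, 3 mm thick, 38 mm high, 20 mm long), open to front and back: grip pots here front to back. Origin: centre of the disc's underside, 10 mm above the worktop; a pot on it stands at 13 mm.
- tray: empty flat fixed stainless-steel tray, 150 mm (x) by 210 mm (y) outside, rim 16 mm high, walls and floor 4 mm thick: room for two bottles side by side along y. Origin: centre of the underside; x and y along its short and long sides. Left or right of the analyser.
- tub: low fixed orange waste tub, 150 mm (x) by 160 mm (y) outside, rim 32 mm high, walls and floor 4 mm thick. Origin: centre of the underside. A used white test cassette (70 x 20 x 6 mm) lies in it along the wall on its -y side, 48 to 68 mm from the middle; the rest is free. On the other side of the analyser from the tray.
- tube_rack: teal rack of capped sample tubes, loose, 50 mm (x) by 100 mm (y), 50 mm high, purple caps up to 81 mm. Origin: centre of the underside. Stands on the worktop on the other side of the analyser from the fresh pot.
- analyser: fixed analyser; its bay is open to the robot and upwards. Origin: worktop under the middle bottle place; x into the machine, y left. Bottle places at x 0, y +84, 0, -84 mm; seat at x 50, y +42 or -42 (silver blank on the other). Bay floor 10 mm high, front lip 18 at x -47, side walls 50 at y +-154, rear deck 65 from x 126, probe arm up to 134 at x 212, housing 135 from x 251.
Mind the look-alikes: they are no part of the job. What is shaped like the pot_fresh but blue is not meant.

How it is judged:
On the way, in this order (a step that is already met when the one before it is completed fails the run):
1. two of the bottles stand upright and at rest in the steel tray ((((x of bottle_blue in the frame of tray between -0.062 and 0.062 m and y of bottle_blue in the frame of tray between -0.092 and 0.092 m and z of bottle_blue in the frame of tray below 0.012 m and angle between bottle_blue's own z axis and vertical below 0.12 rad and linear speed of bottle_blue below 0.02 m/s and angular speed of bottle_blue below 0.2 rad/s) and (x of bottle_red in the frame of tray between -0.062 and 0.062 m and y of bottle_red in the frame of tray between -0.092 and 0.092 m and z of bottle_red in the frame of tray below 0.012 m and angle between bottle_red's own z axis and vertical below 0.12 rad and linear speed of bottle_red below 0.02 m/s and angular speed of bottle_red below 0.2 rad/s)) or ((x of bottle_blue in the frame of tray between -0.062 and 0.062 m and y of bottle_blue in the frame of tray between -0.092 and 0.092 m and z of bottle_blue in the frame of tray below 0.012 m and angle between bottle_blue's own z axis and vertical below 0.12 rad and linear speed of bottle_blue below 0.02 m/s and angular speed of bottle_blue below 0.2 rad/s) and (x of bottle_yellow in the frame of tray between -0.062 and 0.062 m and y of bottle_yellow in the frame of tray between -0.092 and 0.092 m and z of bottle_yellow in the frame of tray below 0.012 m and angle between bottle_yellow's own z axis and vertical below 0.12 rad and linear speed of bottle_yellow below 0.02 m/s and angular speed of bottle_yellow below 0.2 rad/s)) or ((x of bottle_red in the frame of tray between -0.062 and 0.062 m and y of bottle_red in the frame of tray between -0.092 and 0.092 m and z of bottle_red in the frame of tray below 0.012 m and angle between bottle_red's own z axis and vertical below 0.12 rad and linear speed of bottle_red below 0.02 m/s and angular speed of bottle_red below 0.2 rad/s) and (x of bottle_yellow in the frame of tray between -0.062 and 0.062 m and y of bottle_yellow in the frame of tray between -0.092 and 0.092 m and z of bottle_yellow in the frame of tray below 0.012 m and angle between bottle_yellow's own z axis and vertical below 0.12 rad and linear speed of bottle_yellow below 0.02 m/s and angular speed of bottle_yellow below 0.2 rad/s)))), for 0.2 s.
2. the spent pot stands upright and at rest in the orange tub (x of pot_spent in the frame of tub between -0.06 and 0.06 m and y of pot_spent in the frame of tub between -0.065 and 0.065 m and z of pot_spent in the frame of tub below 0.012 m and angle between pot_spent's own z axis and vertical below 0.12 rad and linear speed of pot_spent below 0.02 m/s and angular speed of pot_spent below 0.2 rad/s), for 0.2 s.
3. the fresh pot stands upright and at rest on the green seat, within 10 mm of its centre (horizontal distance between pot_fresh and seat below 0.01 m and z of pot_fresh in the frame of seat between -0.002 and 0.008 m and angle between pot_fresh's own z axis and vertical below 0.12 rad and linear speed of pot_fresh below 0.02 m/s and angular speed of pot_fresh below 0.2 rad/s), for 0.2 s.
At the end, for the whole second after the job is handed in: All three bottles stand upright and at rest within 12 mm of where they stood at the start (each on the pad of its own colour), the fresh pot stands upright and at rest on the green seat within 10 mm of its centre, and the spent pot stands upright and at rest on the floor of the orange tub (all of step 2 and all of step 3 and distance of each of bottle_blue, bottle_red, bottle_yellow from where it was at the start of the episode below 0.012 m and angle between each of bottle_blue, bottle_red, bottle_yellow's own z axis and vertical below 0.12 rad and linear speed of each of bottle_blue, bottle_red, bottle_yellow below 0.02 m/s and angular speed of each of bottle_blue, bottle_red, bottle_yellow below 0.2 rad/s); the robot touches nothing.
It fails at once if a bottle or pot is tipped by more than about 35 degrees (angle between any of bottle_blue, bottle_red, bottle_yellow, pot_spent, pot_fresh's own z axis and vertical above 0.6 rad).
It fails at once if the rack of sample tubes is shifted by more than 20 mm (distance of tube_rack from where it was at the start of the episode above 0.02 m).
It also fails if it takes over 141 s, if anything falls off the work surface, if the arm or the gripper's body presses on something with over 40 N, if the wrist force passes 120 N, or if a joint passes its speed limit or range.

## Working session

There is one attempt and no reset: what is moved stays moved. The work goes in short steps, Python scripts to look and compute and a tool call to move; the robot and the scene stay as the last step left them, time stands still between calls to the robot, and variables do not carry over. Pictures are saved under pics/ and viewed, at most 14 in all, crops included, and the job is handed in when it is done.

Besides the shell and the picture viewer there is one more tool, called after "Emit:" as name(argument=value, ...) on one line, values as JSON. play_rows: Moves the arm, as the interface text tells. Its arguments: {"type":"object","properties":{"increments":{"type":"string"},"grip_force":{"type":"number"}},"required":["increments"]}

```bash
ls; mkdir -p pics; python3 - <<'E'
from bench import *
import cv2,numpy as np,pickle
s=read_state(); print({k:np.round(v,3).tolist() for k,v in s.items()})
for n in("scene","top"):
    c=camera(n); pickle.dump(c,open(n+"0.pkl","wb")); cv2.imwrite(f"pics/{n}0.png",c["color"][:,:,::-1])
    print(n,c["fx"],c["fy"],c["cx"],c["cy"],np.round(c["camera_from_world"],4).tolist())
E
```

```text
pics
{'time': 0.0, 'joint_positions': [1.278, 0.333, -0.065, 1.461, 0.022, 1.35, -0.088], 'joint_vel': [-0.0, 0.002, 0.002, -0.0, 0.001, -0.002, -0.001], 'joint_torque': [-0.001, -62.327, 0.024, -38.99, -0.061, 0.04, 0.0], 'ee_pos': [0.166, -0.602, 0.222], 'eef_rot': [0.991, 0.135, -0.0, -0.001], 'ft_force': [0.392, -0.074, -0.042], 'torque': [-0.043, -0.044, 0.009], 'grip_force': 0.0, 'width': 0.087}
scene 455.4184726600671 455.4184726600671 283.0817167418041 209.2598285483249 [[-0.6079, 0.794, 0.0006, 0.3272], [0.5477, 0.4198, -0.7238, -0.2699], [-0.5749, -0.4396, -0.6901, 1.2901], [0.0, 0.0, 0.0, 1.0]]
top 402.8966989077665 402.8966989077665 282.4579580666892 214.29386101798113 [[-0.0309, -0.9995, 0.0039, 0.0137], [-0.9681, 0.029, -0.249, 0.5637], [0.2487, -0.0114, -0.9685, 0.9682], [0.0, 0.0, 0.0, 1.0]]
```

View pics/scene0.png

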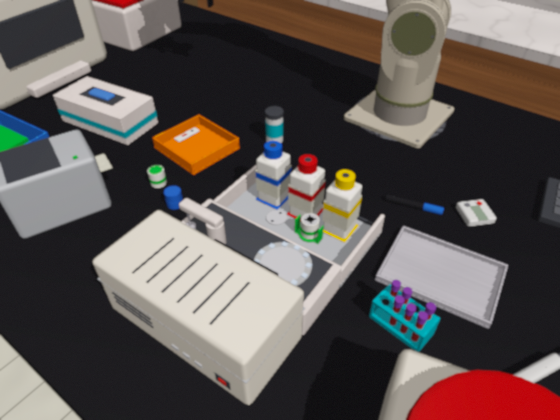

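View pics/top0.png

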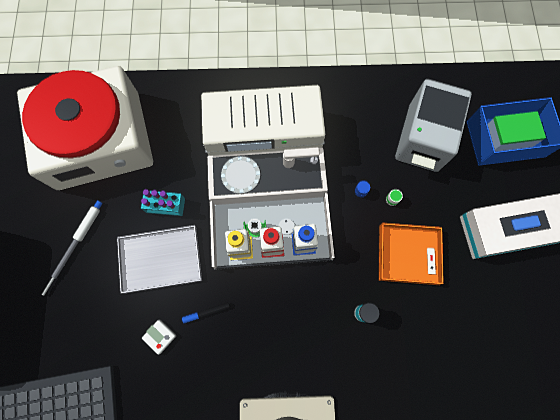

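The top view shows, from left to right, the yellow (235,239), red (271,236) and blue (306,234) caps, with the spent pot on the seat at (255,227) behind yellow and red. The tray is at (159,259), the rack at (162,201) and the tub at (411,253).

Candidates for the fresh pot are the green-foil pot at top (396,197) / scene (156,176), the blue pot at top (363,188) / scene (173,197), the green box lid at (520,127), and the spent pot at (255,227). I choose the one at (396,197) by its green foil and will check it in a crop.

```bash
cat > h.py <<'E'
import cv2,numpy as np,pickle
from scipy.spatial.transform import Rotation as R
def ray(c,uv):
    T=c["camera_from_world"];d=np.array([(uv[0]-c["cx"])/c["fx"],(uv[1]-c["cy"])/c["fy"],1.])
    return -T[:3,:3].T@T[:3,3], T[:3,:3].T@d/np.linalg.norm(d)
def plane(c,uv,z):
    o,d=ray(c,uv);return o+d*(z-o[2])/d[2]
def tri(c1,u1,c2,u2):
    A=np.zeros((3,3));b=np.zeros(3)
    for c,u in((c1,u1),(c2,u2)):
        o,d=ray(c,u);P=np.eye(3)-np.outer(d,d);A+=P;b+=P@o
    p=np.linalg.solve(A,b);o,d=ray(c1,u1);return p,np.linalg.norm(np.cross(p-o,d))
def proj(c,p):
    q=c["camera_from_world"]@np.r_[p,1];return np.array([c["fx"]*q[0]/q[2]+c["cx"],c["fy"]*q[1]/q[2]+c["cy"]])
def blobs(c,h0,h1,roi,smin=120,vmin=60,amin=15,vmax=255):
    x0,y0,x1,y1=roi;hsv=cv2.cvtColor(c["color"],cv2.COLOR_RGB2HSV)
    m=cv2.inRange(hsv,(h0,smin,vmin),(h1,255,vmax)) if h0<=h1 else cv2.inRange(hsv,(h0,smin,vmin),(180,255,vmax))|cv2.inRange(hsv,(0,smin,vmin),(h1,255,vmax))
    k=np.zeros_like(m);k[y0:y1,x0:x1]=m[y0:y1,x0:x1]
    n,l,s,ce=cv2.connectedComponentsWithStats(k)
    return [(np.round(ce[i],1).tolist(),s[i].tolist()) for i in range(1,n) if s[i,4]>=amin],k
E
python3 - <<'E'
from h import *
s=pickle.load(open("scene0.pkl","rb"));t=pickle.load(open("top0.pkl","rb"))
for n,h0,h1 in(("y",20,32),("r",172,6),("b",105,125),("g",45,80)):
    print(n,"scene",blobs(s,h0,h1,(140,130,390,250))[0]);print(n,"top",blobs(t,h0,h1,(205,180,420,265))[0])
print("tub s",blobs(s,5,18,(140,100,250,180),amin=200)[0]);b,m=blobs(t,5,18,(370,210,450,295),amin=200);print(b)
c=max(cv2.findContours(m,0,2)[0],key=cv2.contourArea);r=cv2.boxPoints(cv2.minAreaRect(c));print("tub corners",[np.round(plane(t,p,.032),3).tolist() for p in r])
a=cv2.resize(t["color"][180:275,200:330],None,fx=4,fy=4,interpolation=2);b=cv2.resize(t["color"][170:217,340:420],None,fx=3,fy=3,interpolation=2)
b2=cv2.resize(s["color"][155:215,135:195],None,fx=3,fy=3,interpolation=2)
W=np.zeros((570,780,3),np.uint8);W[:380,:520]=a;W[:141,530:770]=b;W[160:340,530:710]=b2
W[390:570,:360]=cv2.resize(t["color"][222:297,110:210],(360,180),interpolation=2);W[390:570,370:730]=cv2.resize(s["color"][200:280,260:420],(360,180),interpolation=2);cv2.imwrite("pics/c1.png",W[:,:,::-1])
E
```

```text
y scene [([344.8, 178.7], [334, 168, 23, 22, 384]), ([341.3, 209.2], [323, 198, 40, 21, 216]), ([340.8, 234.1], [323, 225, 35, 17, 110])]
y top [([235.5, 238.8], [228, 231, 16, 17, 186]), ([245.2, 252.5], [230, 237, 23, 23, 76]), ([238.3, 253.8], [228, 253, 22, 3, 24])]
r scene [([307.2, 163.0], [297, 153, 21, 21, 344]), ([306.3, 193.2], [289, 183, 37, 18, 174]), ([319.8, 211.4], [318, 209, 5, 6, 15]), ([291.0, 214.8], [288, 212, 8, 6, 20])]
r top [([270.7, 236.1], [263, 228, 16, 17, 177]), ([271.1, 254.6], [262, 251, 22, 7, 45])]
b scene [([272.6, 149.2], [263, 141, 20, 18, 286]), ([272.8, 178.0], [256, 168, 36, 18, 151]), ([172.5, 196.2], [163, 185, 20, 26, 386]), ([272.1, 202.9], [257, 197, 31, 12, 66])]
b top [([362.0, 188.4], [355, 180, 16, 17, 198]), ([305.8, 233.6], [298, 226, 16, 16, 182]), ([300.3, 249.6], [292, 234, 24, 21, 65])]
g scene [([155.1, 169.1], [150, 165, 12, 9, 77]), ([158.4, 181.1], [150, 178, 17, 6, 32]), ([307.3, 231.6], [295, 216, 28, 27, 237])]
g top [([395.4, 195.2], [390, 190, 12, 11, 94]), ([389.9, 201.2], [387, 195, 10, 10, 18]), ([250.4, 231.0], [243, 222, 17, 15, 52]), ([263.4, 224.7], [261, 222, 5, 6, 18])]
tub s [([196.5, 143.9], [152, 113, 89, 63, 3137])]
[([409.4, 253.0], [379, 222, 65, 63, 3542])]
tub corners [[0.382, -0.246, 0.032], [0.545, -0.261, 0.032], [0.54, -0.432, 0.032], [0.377, -0.411, 0.032]]
```

View pics/c1.png

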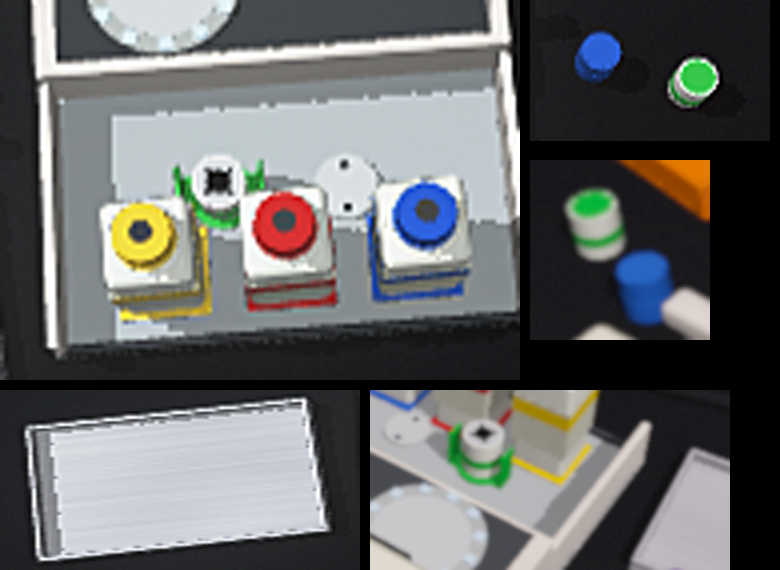

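The crop confirms the choice: at top (395,195) / scene (155,169) stands an unbroken green-foil pot with a green band, and the object beside it at (362,188) is the blue look-alike. The spent pot, with its black cross, is at top (254.5,225.5) / scene (310.7,219.1) between the green cheeks.

```bash
python3 - <<'E'
from h import *
s=pickle.load(open("scene0.pkl","rb"));t=pickle.load(open("top0.pkl","rb"))
P={}
for n,a,b in(("Y",(344.8,178.7),(235.5,238.8)),("R",(307.2,163.0),(270.7,236.1)),("B",(272.6,149.2),(305.8,233.6)),("spent top",(310.7,219.1),(254.5,225.5)),("fresh top",(155.1,169.1),(395.4,195.2))):
    p,e=tri(s,a,t,b);P[n]=p;print(n,p.round(4),"err",round(e,4), "plane@nominal s/t", *[plane(c,u,z).round(4)[:2] for z in([.142] if len(n)==1 else [.053 if 'sp' in n else .04]) for c,u in((s,a),(t,b))])
d=P["Y"]-P["B"];print("yaw",np.arctan2(-d[0],d[1]),"len",np.linalg.norm(d))
# tray
for nm,cs,z in(("tray",[(117.8,237.8),(194.4,226.2),(200.8,279.5),(122.2,292)],.016),):
    q=np.array([plane(t,u,z) for u in cs]);print(nm,q.round(3).tolist(),q.mean(0).round(3))
    d=q[0]-q[1];print(np.arctan2(-d[0],d[1]),np.linalg.norm(d),np.linalg.norm(q[1]-q[2]))
# robust bay: yellow/red/blue top caps silver hub; rack
for n,c,roi in(("s",s,(360,270,445,350)),("t",t,(130,180,190,220))):
    b,k=blobs(c,80,100,roi,amin=30);print("rack",n,b);pts=np.argwhere(k)[:,::-1];
    if n=="t":r=cv2.boxPoints(cv2.minAreaRect(pts.astype(np.float32)));print([plane(t,u,.05).round(3)[:2].tolist() for u in r])
# tub corners from scene & top at rim
for n,c,roi in(("s",s,(140,100,250,180)),("t",t,(370,210,450,295))):
    k=blobs(c,5,18,roi)[1];pts=max(cv2.findContours(k,0,2)[0],key=cv2.contourArea);r=cv2.approxPolyDP(cv2.convexHull(pts),5,True)[:,0]
    print("tub",n,r.tolist(),[plane(c,u,.032).round(3)[:2].tolist() for u in r.astype(float)])
E
```

```text
Y [0.4895 0.11   0.1413] err 0.0002 plane@nominal s/t [0.4903 0.1102] [0.4893 0.1101]
R [0.4936 0.0263 0.1417] err 0.0006 plane@nominal s/t [0.4942 0.0259] [0.4933 0.0269]
B [ 0.4976 -0.0572  0.1402] err 0.0008 plane@nominal s/t [ 0.4998 -0.0565] [ 0.4968 -0.0564]
spent top [0.5408 0.0709 0.0504] err 0.0006 plane@nominal s/t [0.5428 0.0729] [0.5405 0.0702]
fresh top [ 0.6159 -0.3098  0.0406] err 0.0003 plane@nominal s/t [ 0.6155 -0.3108] [ 0.6159 -0.3098]
yaw 0.04860175381849791 len 0.16744235680936811
tray [[0.526, 0.439, 0.016], [0.552, 0.234, 0.016], [0.409, 0.214, 0.016], [0.383, 0.417, 0.016]] [0.467 0.326 0.016]
0.12532272560977642 0.2056575416265626 0.14465619964978338
rack s [([401.2, 320.5], [369, 285, 72, 65, 1787]), ([416.8, 304.0], [408, 298, 17, 13, 88])]
rack t [([165.1, 204.5], [141, 192, 44, 24, 607])]
[[0.587, 0.371], [0.649, 0.369], [0.636, 0.255], [0.574, 0.258]]
tub s [[199, 113], [238, 136], [240, 148], [193, 175], [155, 149], [152, 136]] [[0.375, -0.412], [0.392, -0.256], [0.428, -0.218], [0.571, -0.234], [0.557, -0.38], [0.525, -0.429]]
tub t [[379, 225], [441, 227], [443, 283], [379, 280]] [[0.537, -0.26], [0.526, -0.425], [0.379, -0.411], [0.392, -0.247]]
```

```bash
cat > inc.py <<'E'
import numpy as np,sys
from scipy.spatial.transform import Rotation as R
def th(q):
    x=R.from_quat(q).as_matrix();return np.arctan2(x[1,0],x[0,0])
def inc(p,t,P,T):
    d=np.array(P)-p;c,s=np.cos(t),np.sin(t)
    return np.round([-(T-t),c*d[0]+s*d[1],s*d[0]-c*d[1],-d[2]],4)
def chain(*w):
    "w: (x,y,z,theta) starting from the current measured pose"
    from bench import read_state
    s=read_state();p=np.array(s["ee_pos"]);t=th(s["eef_rot"]);M=R.from_quat(s["eef_rot"]).as_matrix()
    print("now",p.round(4),"theta",round(t,4),"tilt",np.round(M[:2,2],4),"f",np.round(s["ft_force"],1),"w",round(s["width"],4),"t",round(s["time"],1))
    for q in w:
        print(q,"-> tz,dx,dy,dz",inc(p,t,q[:3],q[3]));p=np.array(q[:3]);t=q[3]
E
python3 - <<'E'
from inc import *
chain((.42,-.36,.25,.95),(.4895,.11,.25,1.619))
E
```

```text
now [ 0.1665 -0.602   0.2218] theta 0.2699 tilt [-0.0004  0.0012] f [ 0.4 -1.5 -0.5] w 0.0866 t 0.1
(0.42, -0.36, 0.25, 0.95) -> tz,dx,dy,dz [-0.6801  0.3088 -0.1657 -0.0282]
(0.4895, 0.11, 0.25, 1.619) -> tz,dx,dy,dz [-0.669   0.4227 -0.2169 -0.    ]
```

Emit:
play_rows(increments="0 0 -0.34 0.155 -0.083 -0.028 1; 0 0 -0.68 0.309 -0.166 -0.028 1; 0 0 -0.68 0.309 -0.166 -0.028 1; 0 0 -0.68 0.309 -0.166 -0.028 1; 0 0 -0.68 0.309 -0.166 -0.028 1; 0 0 -0.68 0.309 -0.166 -0.028 1; 0 0 -0.68 0.309 -0.166 -0.028 1; 0 0 -0.68 0.309 -0.166 -0.028 1", grip_force=25)

```text
time: 0.9
ee_pos: [0.4255, -0.3537, 0.251]
eef_rot: [0.887, 0.462, 0.002, -0.0]
ft_force: [0.2, 0.2, -0.5]
width: 0.0872
grip_force: 0.0
```

```bash
python3 - <<'E'
from inc import *
chain((.4895,.11,.25,1.619))
E
```

```text
now [ 0.4255 -0.3537  0.251 ] theta 0.9602 tilt [0.0025 0.0019] f [ 0.2  0.2 -0.5] w 0.0872 t 0.9
(0.4895, 0.11, 0.25, 1.619) -> tz,dx,dy,dz [-0.6588  0.4166 -0.2134  0.001 ]
```

Emit:
play_rows(increments="0 0 -0.33 0.212 -0.108 0 1; 0 0 -0.33 0.212 -0.108 0 1; 0 0 -0.33 0.212 -0.108 0 1; 0 0 -0.33 0.212 -0.108 0 1; 0 0 -0.669 0.423 -0.217 0 1; 0 0 -0.669 0.423 -0.217 0 1; 0 0 -0.669 0.423 -0.217 0 1; 0 0 -0.669 0.423 -0.217 0 1")

```text
time: 1.7
ee_pos: [0.4787, 0.0373, 0.2506]
eef_rot: [0.689, 0.724, -0.0, 0.0]
ft_force: [1.7, -0.6, -0.2]
width: 0.0871
grip_force: 0.0
```

Emit:
play_rows(increments="0 0 0 0 0 0 1;0 0 0 0 0 0 1;0 0 0 0 0 0 1;0 0 0 0 0 0 1")

```text
time: 2.1
ee_pos: [0.4788, 0.034, 0.2503]
eef_rot: [0.691, 0.723, -0.0, -0.0]
ft_force: [0.1, 0.6, -1.0]
width: 0.0867
grip_force: 0.0
```

```bash
python3 - <<'E'
from inc import *
chain((.4895,.11,.25,1.619),(.4895,.11,.094,1.619))
E
```

```text
now [0.4788 0.034  0.2503] theta 1.6162 tilt [-0.0005 -0.0003] f [ 0.1  0.6 -1. ] w 0.0867 t 2.1
(0.4895, 0.11, 0.25, 1.619) -> tz,dx,dy,dz [-0.0028  0.0754  0.0141  0.0003]
(0.4895, 0.11, 0.094, 1.619) -> tz,dx,dy,dz [-0.     0.     0.     0.156]
```

Emit:
play_rows(increments="0 0 -0.003 0.04 0.007 0 1; 0 0 -0.003 0.0755 0.014 0 1; 0 0 -0.003 0.0755 0.014 0 1; 0 0 -0.003 0.0755 0.014 0 1;0 0 -0.003 0.0755 0.014 0.04 1;0 0 -0.003 0.0755 0.014 0.07 1;0 0 -0.003 0.0755 0.014 0.07 1;0 0 -0.003 0.0755 0.014 0.07 1")

```text
time: 2.9
ee_pos: [0.4895, 0.1105, 0.1812]
eef_rot: [0.69, 0.724, -0.0, -0.0]
ft_force: [0.1, -0.3, 0.6]
width: 0.0873
grip_force: 0.0
```

```bash
python3 - <<'E'
from inc import *
chain((.4895,.11,.094,1.619))
E
```

```text
now [0.4895 0.1105 0.1812] theta 1.6199 tilt [-0.0004 -0.0003] f [ 0.1 -0.3  0.6] w 0.0873 t 2.9
(0.4895, 0.11, 0.094, 1.619) -> tz,dx,dy,dz [ 0.0009 -0.0005 -0.      0.0872]
```

Emit:
play_rows(increments="0 0 0 -0.0005 0 0.03 1; 0 0 0 -0.0005 0 0.06 1;0 0 0 -0.0005 0 0.087 1;0 0 0 -0.0005 0 0.087 1;0 0 0 -0.0005 0 0.087 0.5;0 0 0 -0.0005 0 0.087 0.5;0 0 0 -0.0005 0 0.087 0.5;0 0 0 -0.0005 0 0.087 0.5")

```text
time: 3.7
ee_pos: [0.49, 0.1112, 0.0946]
eef_rot: [0.689, 0.725, 0.001, 0.001]
ft_force: [0.6, 0.3, -0.5]
width: 0.0627
grip_force: 0.0
```

Emit:
play_rows(increments="0 0 0 0 0 0 0.5;0 0 0 0 0 0 0.5;0 0 0 0 0 0 0.5;0 0 0 0 0 0 0.5")

```text
time: 4.1
ee_pos: [0.4897, 0.1112, 0.094]
eef_rot: [0.689, 0.725, 0.0, 0.0]
ft_force: [-0.7, -0.5, 5.7]
width: 0.0541
grip_force: 24.9
```

```bash
python3 - <<'E'
from inc import *
u=np.array([-np.sin(.125),np.cos(.125)]);c=np.array([.467,.326]);a=c+.045*u;b=c-.045*u;print(a,b)
chain((.4895,.11,.164,1.619),(*a,.164,1.6954),(*a,.085,1.6954))
E
```

```text
[0.46138964 0.3706489 ] [0.47261036 0.2813511 ]
now [0.4897 0.1112 0.094 ] theta 1.6216 tilt [ 0.0008 -0.0001] f [-0.7 -0.5  5.7] w 0.0541 t 4.1
(0.4895, 0.11, 0.164, 1.619) -> tz,dx,dy,dz [ 0.0026 -0.0012 -0.0003 -0.07  ]
(np.float64(0.4613896369976648), np.float64(0.37064889502531984), 0.164, 1.6954) -> tz,dx,dy,dz [-0.0764  0.2617 -0.0155 -0.    ]
(np.float64(0.4613896369976648), np.float64(0.37064889502531984), 0.085, 1.6954) -> tz,dx,dy,dz [-0.     0.     0.     0.079]
```

Emit:
play_rows(increments="0 0 0 0 0 -0.01 0.5; 0 0 0 0 0 -0.03 0.5;0 0 0 0 0 -0.05 0.5;0 0 0 0 0 -0.07 0.5;0 0 0 0.02 0 -0.07 0.5;0 0 0 0.05 -0.003 -0.07 0.5;0 0 0 0.08 -0.005 -0.07 0.5;0 0 0 0.11 -0.007 -0.07 0.5", grip_force=35)

```text
time: 4.9
ee_pos: [0.476, 0.2214, 0.1636]
eef_rot: [0.689, 0.725, -0.0, -0.0]
ft_force: [0.2, 0.8, -3.7]
width: 0.0533
grip_force: 34.8
```

Emit:
play_rows(increments="0 0 0 0.03 -0.002 0 0.5;0 0 0 0.06 -0.004 0 0.5;0 0 0 0.09 -0.005 0 0.5;0 0 0 0.115 -0.006 0 0.5;0 0 0 0.135 -0.007 0 0.5;0 0 0 0.15 -0.008 0 0.5;0 0 0 0.15 -0.008 0 0.5;0 0 0 0.15 -0.008 0 0.5")

```text
time: 5.7
ee_pos: [0.4607, 0.3697, 0.1632]
eef_rot: [0.689, 0.725, -0.001, -0.0]
ft_force: [0.2, -0.9, -5.2]
width: 0.0538
grip_force: 34.8
```

Emit:
play_rows(increments="0 0 0 0 0 0.02 0.5;0 0 0 0 0 0.04 0.5;0 0 0 0 0 0.06 0.5;0 0 0 0 0 0.07 0.5;0 0 0 0 0 0.07 0.5;0 0 0 0 0 0.07 0.5")

```text
time: 6.3
ee_pos: [0.4615, 0.3699, 0.0943]
eef_rot: [0.689, 0.725, 0.0, 0.0]
ft_force: [0.3, -0.6, -3.8]
width: 0.0539
grip_force: 34.8
```

```bash
python3 - <<'E'
from inc import *
import cv2;from bench import camera
chain((.4614,.3706,.085,1.6216))
c=camera("scene");cv2.imwrite("pics/s1.png",c["color"][:,:,::-1])
E
```

```text
now [0.4615 0.3699 0.0943] theta 1.6212 tilt [0.0005 0.0002] f [ 0.3 -0.6 -3.8] w 0.0539 t 6.3
(0.4614, 0.3706, 0.085, 1.6216) -> tz,dx,dy,dz [-0.0004  0.0007 -0.0001  0.0093]
```

View pics/s1.png

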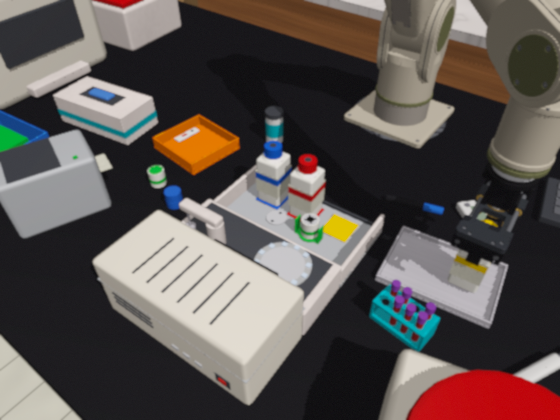

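The scene view shows the yellow bottle held upright just over the tray floor at (467,275). The yellow pad is bare at (338,228), and the rack is untouched.

Emit:
play_rows(increments="0 0 0 0.0005 0 0.005 0.5;0 0 0 0.0005 0 0.0095 0.5;0 0 0 0.0005 0 0.0095 0.5;0 0 0 0.0005 0 0.0095 0.6;0 0 0 0.0005 0 0.0095 1;0 0 0 0.0005 0 0.0095 1;0 0 0 0.0005 0 0.0095 1;0 0 0 0.0005 0 0.0095 1")

```text
time: 7.15
ee_pos: [0.4609, 0.3705, 0.0838]
eef_rot: [0.689, 0.725, -0.0, -0.0]
ft_force: [0.1, 0.5, 0.1]
width: 0.0782
grip_force: 0.0
```

Emit:
play_rows(increments="0 0 0 0 0 0 1;0 0 0 0 0 0 1;0 0 0 0 0 -0.04 1;0 0 0 0 0 -0.08 1;0 0 0 0 0 -0.12 1;0 0 0 0 0 -0.145 1;0 0 0 -0.05 0 -0.145 1;0 0 0 -0.1 0.004 -0.145 1")

```text
time: 7.95
ee_pos: [0.4692, 0.2719, 0.2297]
eef_rot: [0.687, 0.726, 0.001, -0.0]
ft_force: [2.0, -0.3, -0.7]
width: 0.087
grip_force: 0.0
```

Emit:
play_rows(increments="0 0 0 -0.045 0.002 0 1;0 0 0 -0.09 0.004 0 1;0 0 0 -0.13 0.006 0 1;0 0 0 -0.17 0.008 0 1;0 0 0 -0.21 0.01 0 1;0 0 0 -0.24 0.01 0 1;0 0 0 -0.24 0.01 0 1;0 0 0 -0.24 0.01 0 1")

```text
time: 8.75
ee_pos: [0.4923, 0.0318, 0.2291]
eef_rot: [0.689, 0.724, 0.0, -0.0]
ft_force: [0.8, 0.1, -0.5]
width: 0.087
grip_force: 0.0
```

```bash
python3 - <<'E'
from inc import *;from h import *
from bench import camera
chain((.4936,.0263,.23,1.6195),(.4936,.0263,.094,1.6195))
s=camera("scene");t=camera("top")
print(blobs(s,20,32,(280,130,560,330))[0]);print(blobs(t,20,32,(100,180,300,300))[0])
ps=[b for b in blobs(s,20,32,(280,190,380,260))[0]];print("pad",[plane(s,b[0],.013).round(4) for b in ps])
E
```

```text
now [0.4923 0.0318 0.2291] theta 1.6206 tilt [0.0001 0.0001] f [ 0.8  0.1 -0.5] w 0.087 t 8.8
(0.4936, 0.0263, 0.23, 1.6195) -> tz,dx,dy,dz [ 0.0011 -0.0055  0.001  -0.0009]
(0.4936, 0.0263, 0.094, 1.6195) -> tz,dx,dy,dz [-0.     0.     0.     0.136]
[([339.2, 227.6], [323, 214, 35, 28, 567]), ([484.8, 235.4], [472, 224, 27, 24, 475]), ([469.6, 267.9], [454, 260, 32, 17, 208])]
[([232.9, 249.7], [230, 238, 9, 22, 146]), ([125.7, 254.3], [116, 247, 20, 16, 219]), ([144.6, 259.0], [138, 246, 9, 23, 54])]
pad [array([0.4933, 0.1127, 0.013 ])]
```

Emit:
play_rows(increments="0 0 0.001 -0.0055 0.001 0.03 1;0 0 0.001 -0.0055 0.001 0.045 1;0 0 0.001 -0.0055 0.001 0.075 1;0 0 0.001 -0.0055 0.001 0.105 1;0 0 0.001 -0.0055 0.001 0.13 1;0 0 0.001 -0.0055 0.001 0.135 1;0 0 0.001 -0.0055 0.001 0.135 1;0 0 0.001 -0.0055 0.001 0.135 1", grip_force=25)

```text
time: 9.65
ee_pos: [0.4944, 0.0272, 0.0954]
eef_rot: [0.689, 0.725, 0.001, 0.001]
ft_force: [-0.1, -0.6, -1.0]
width: 0.0873
grip_force: 0.0
```

Emit:
play_rows(increments="0 0 0 0 0 0 0.5;0 0 0 0 0 0 0.5;0 0 0 0 0 0 0.5;0 0 0 0 0 0 0.5;0 0 0 0 0 0 0.5;0 0 0 0 0 0 0.5;0 0 0 0 0 0 0.5;0 0 0 0 0 0 0.5")

```text
time: 10.45
ee_pos: [0.4937, 0.0264, 0.0941]
eef_rot: [0.689, 0.725, 0.0, 0.0]
ft_force: [0.5, -0.5, 1.4]
width: 0.0541
grip_force: 24.8
```

```bash
python3 - <<'E'
from inc import *
chain((.4936,.0263,.164,1.6195),(.4726,.2814,.164,1.6195),(.4726,.2814,.085,1.6195))
E
```

```text
now [0.4937 0.0264 0.0941] theta 1.6207 tilt [ 0.0002 -0.0001] f [ 0.5 -0.5  1.4] w 0.0541 t 10.4
(0.4936, 0.0263, 0.164, 1.6195) -> tz,dx,dy,dz [ 0.0012 -0.0001 -0.0001 -0.0699]
(0.4726, 0.2814, 0.164, 1.6195) -> tz,dx,dy,dz [-0.      0.2558 -0.0086 -0.    ]
(0.4726, 0.2814, 0.085, 1.6195) -> tz,dx,dy,dz [-0.     0.     0.     0.079]
```

Emit:
play_rows(increments="0 0 0 0 0 -0.01 0.5; 0 0 0 0 0 -0.03 0.5;0 0 0 0 0 -0.05 0.5;0 0 0 0 0 -0.07 0.5;0 0 0 0.02 0 -0.07 0.5;0 0 0 0.05 -0.002 -0.07 0.5;0 0 0 0.08 -0.003 -0.07 0.5;0 0 0 0.11 -0.004 -0.07 0.5", grip_force=35)

```text
time: 11.25
ee_pos: [0.4836, 0.1371, 0.1644]
eef_rot: [0.689, 0.724, -0.0, 0.0]
ft_force: [-0.1, 0.1, -4.4]
width: 0.0541
grip_force: 34.8
```

Emit:
play_rows(increments="0 0 0 0.03 -0.001 0 0.5;0 0 0 0.06 -0.002 0 0.5;0 0 0 0.09 -0.003 0 0.5;0 0 0 0.115 -0.004 0 0.5;0 0 0 0.135 -0.005 0 0.5;0 0 0 0.146 -0.005 0 0.5;0 0 0 0.146 -0.005 0 0.5;0 0 0 0.146 -0.005 0 0.5")

```text
time: 12.05
ee_pos: [0.472, 0.2807, 0.1639]
eef_rot: [0.689, 0.724, -0.0, 0.0]
ft_force: [-0.4, -0.0, -3.1]
width: 0.0542
grip_force: 34.8
```

Emit:
play_rows(increments="0 0 0 0 0 0.02 0.5;0 0 0 0 0 0.04 0.5;0 0 0 0 0 0.06 0.5;0 0 0 0 0 0.07 0.5;0 0 0 0 0 0.075 0.5;0 0 0 0 0 0.079 0.5;0 0 0 0 0 0.079 0.5;0 0 0 0 0 0.079 0.5")

```text
time: 12.85
ee_pos: [0.4722, 0.2818, 0.0857]
eef_rot: [0.689, 0.725, 0.0, 0.0]
ft_force: [0.6, -0.2, -3.4]
width: 0.0537
grip_force: 34.8
```

Emit:
play_rows(increments="0 0 0 0 0 0 0.6;0 0 0 0 0 0 1;0 0 0 0 0 0 1;0 0 0 0 0 0 1;0 0 0 0 0 0 1;0 0 0 0 0 0 1;0 0 0 0 0 -0.04 1;0 0 0 0 0 -0.08 1")

```text
time: 13.65
ee_pos: [0.4711, 0.2814, 0.1653]
eef_rot: [0.689, 0.725, -0.001, -0.001]
ft_force: [1.7, -0.0, 1.0]
width: 0.0865
grip_force: 0.0
```

```bash
python3 - <<'E'
from inc import *
chain((.4726,.2814,.24,1.6195),(.541,.0708,.24,1.6195),(.541,.0708,.022,1.6195))
E
```

```text
now [0.4711 0.2814 0.1653] theta 1.6212 tilt [-0.0023 -0.0006] f [ 1.7 -0.   1. ] w 0.0865 t 13.7
(0.4726, 0.2814, 0.24, 1.6195) -> tz,dx,dy,dz [ 0.0017 -0.      0.0015 -0.0747]
(0.541, 0.0708, 0.24, 1.6195) -> tz,dx,dy,dz [-0.     -0.2137  0.0581 -0.    ]
(0.541, 0.0708, 0.022, 1.6195) -> tz,dx,dy,dz [-0.     0.     0.     0.218]
```

Emit:
play_rows(increments="0 0 0 0 0 -0.03 1;0 0 0 0 0 -0.055 1;0 0 0 -0.04 0.01 -0.055 0.8;0 0 0 -0.08 0.02 -0.055 0.7;0 0 0 -0.08 0.02 -0.055 0.7;0 0 0 -0.08 0.02 -0.055 0.7")

```text
time: 14.25
ee_pos: [0.4961, 0.2019, 0.22]
eef_rot: [0.69, 0.724, -0.0, 0.0]
ft_force: [-0.4, 0.5, -0.2]
width: 0.0647
grip_force: 0.0
```

```bash
python3 - <<'E'
from inc import *;from h import *
from bench import camera
chain((.541,.0708,.22,1.6195),(.541,.0708,.07,1.6195))
s=camera("scene");t=camera("top");pickle.dump((s,t),open("st1.pkl","wb"))
W=np.zeros((590,780,3),np.uint8)
W[:300,:400]=cv2.resize(t["color"][205:265,215:295],(400,300),interpolation=2)
W[:300,380+20:780]=cv2.resize(s["color"][195:255,280:356],(380,300),interpolation=2)
W[310:590,:373]=cv2.resize(s["color"],(373,280));W[310:590,400:773]=cv2.resize(t["color"],(373,280));cv2.imwrite("pics/c2.png",W[:,:,::-1])
for n,c,roi in(("s",s,(300,210,322,230)),("t",t,(247,218,263,234))):
    g=cv2.cvtColor(c["color"],6);x0,y0,x1,y1=roi;k=(g[y0:y1,x0:x1]<90).astype(np.uint8);a=cv2.connectedComponentsWithStats(k);print(n,[(a[3][i]+[x0,y0],a[2][i]) for i in range(1,a[0]) if a[2][i,4]>3])
E
```

```text
now [0.4961 0.2019 0.22  ] theta 1.6184 tilt [ 0.0001 -0.0002] f [-0.4  0.5 -0.2] w 0.0647 t 14.2
(0.541, 0.0708, 0.22, 1.6195) -> tz,dx,dy,dz [-0.0011 -0.1331  0.0386  0.    ]
(0.541, 0.0708, 0.07, 1.6195) -> tz,dx,dy,dz [-0.    0.    0.    0.15]
s [(array([310.12676056, 211.26760563]), array([ 0,  0, 22,  5, 71], dtype=int32)), (array([309.95, 218.9 ]), array([ 7,  7,  7,  5, 20], dtype=int32)), (array([300.4, 228.2]), array([ 0, 17,  2,  3,  5], dtype=int32))]
t [(array([254.32142857, 225.        ]), array([ 5,  4,  6,  7, 28], dtype=int32)), (array([260.4, 230. ]), array([12, 10,  3,  5,  5], dtype=int32))]
```

View pics/c2.png

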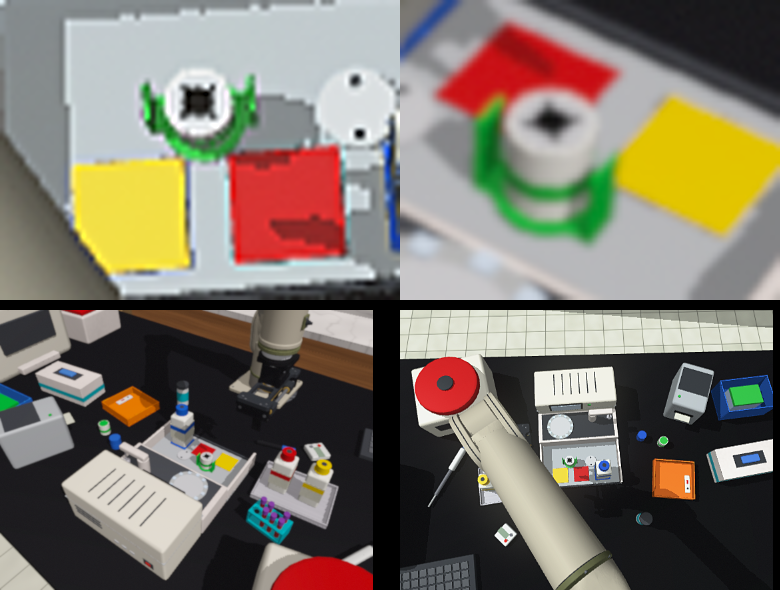

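Both bottles stand upright in the tray. The spent pot is clear between its cheeks at top (254.3,225.0) / scene (310,218.9), and the red and yellow pads are bare.

Emit:
play_rows(increments="0 0 0 -0.045 0.013 0 0.7;0 0 0 -0.09 0.026 0 0.7;0 0 0 -0.133 0.039 0 0.7;0 0 0 -0.133 0.039 0 0.7;0 0 0 -0.133 0.039 0.04 0.7;0 0 0 -0.133 0.039 0.08 0.7;0 0 0 -0.133 0.039 0.12 0.7;0 0 0 -0.133 0.039 0.14 0.7", grip_force=12)

```text
time: 15.15
ee_pos: [0.5394, 0.0734, 0.0768]
eef_rot: [0.688, 0.725, -0.001, -0.002]
ft_force: [-0.3, 0.2, 0.0]
width: 0.0613
grip_force: 0.0
```

```bash
python3 - <<'E'
from inc import *;from h import *
s,t=pickle.load(open("st1.pkl","rb"));print(tri(s,(309.95,218.9),t,(254.3,225.0)),tri(s,(310.3,219),t,(254.4,225.2)))
for n,h0,h1 in(("y",20,32),("r",172,6)):
    for c,roi in((s,(280,190,380,260)),(t,(215,232,292,265))):
        print(n,[(b[0],b[1][4],plane(c,b[0],.013).round(4)) for b in blobs(c,h0,h1,roi,amin=60)[0]])
chain((.5415,.0708,.022,1.6195))
E
```

```text
(array([0.54219169, 0.07072178, 0.05178882]), np.float64(2.8187856428782187e-05)) (array([0.54162108, 0.07079917, 0.05117115]), np.float64(0.00031031694930554844))
y [([339.2, 227.6], 566, array([0.4933, 0.1127, 0.013 ]))]
y [([241.1, 247.4], 464, array([0.4908, 0.1092, 0.013 ]))]
r [([304.2, 208.8], 334, array([0.4913, 0.0218, 0.013 ]))]
r [([271.9, 245.5], 478, array([0.4935, 0.0268, 0.013 ]))]
now [0.5394 0.0734 0.0768] theta 1.6232 tilt [-0.0038  0.0004] f [-0.3  0.2  0. ] w 0.0613 t 15.2
(0.5415, 0.0708, 0.022, 1.6195) -> tz,dx,dy,dz [ 0.0037 -0.0027  0.002   0.0548]
```

Emit:
play_rows(increments="0 0 0 0 0 0 0.7;0 0 0 0 0 0 0.7;0 0 0 0 0 0.02 0.7;0 0 0 0 0 0.04 0.7;0 0 0 0 0 0.057 0.7;0 0 0 0 0 0.057 0.7;0 0 0 0 0 0.057 0.7;0 0 0 0 0 0.057 0.7")

```text
time: 15.95
ee_pos: [0.5423, 0.0722, 0.0243]
eef_rot: [0.689, 0.725, 0.001, 0.001]
ft_force: [-0.1, 0.7, -0.2]
width: 0.0608
grip_force: 0.0
```

Emit:
play_rows(increments="0 0 0 0 0 0 0.33;0 0 0 0 0 0 0.33;0 0 0 0 0 0 0.33;0 0 0 0 0 0 0.33;0 0 0 0 0 0 0.33;0 0 0 0 0 0 0.33;0 0 0 0 0 0 0.33;0 0 0 0 0 0 0.33")

```text
time: 16.75
ee_pos: [0.5415, 0.0719, 0.0232]
eef_rot: [0.689, 0.725, -0.0, 0.0]
ft_force: [-0.9, -0.7, 2.2]
width: 0.0355
grip_force: 12.0
```

```bash
python3 - <<'E'
from inc import *
chain((.5415,.0708,.222,1.6195),(.46,-.315,.222,1.6195),(.46,-.315,.014,1.6195))
E
```

```text
now [0.5415 0.0719 0.0232] theta 1.6208 tilt [ 0.0002 -0.0002] f [-0.9 -0.7  2.2] w 0.0355 t 16.8
(0.5415, 0.0708, 0.222, 1.6195) -> tz,dx,dy,dz [ 1.300e-03 -1.100e-03 -1.000e-04 -1.988e-01]
(0.46, -0.315, 0.222, 1.6195) -> tz,dx,dy,dz [-0.     -0.3814 -0.1002 -0.    ]
(0.46, -0.315, 0.014, 1.6195) -> tz,dx,dy,dz [-0.     0.     0.     0.208]
```

Emit:
play_rows(increments="0 0 0 0 0 -0.01 0.33;0 0 0 0 0 -0.03 0.33;0 0 0 0 0 -0.06 0.33;0 0 0 0 0 -0.095 0.33;0 0 0 0 0 -0.13 0.33;0 0 0 0 0 -0.165 0.33;0 0 0 0 0 -0.195 0.33;0 0 0 -0.02 -0.005 -0.2 0.33")

```text
time: 17.55
ee_pos: [0.5387, 0.0551, 0.2276]
eef_rot: [0.688, 0.726, 0.003, 0.002]
ft_force: [0.2, 0.0, -1.6]
width: 0.0356
grip_force: 12.0
```

Emit:
play_rows(increments="0 0 0 -0.035 -0.009 0 0.33;0 0 0 -0.07 -0.018 0 0.33;0 0 0 -0.105 -0.028 0 0.33;0 0 0 -0.14 -0.037 0 0.33;0 0 0 -0.175 -0.046 0 0.33;0 0 0 -0.21 -0.055 0 0.33;0 0 0 -0.245 -0.064 0 0.33;0 0 0 -0.28 -0.074 0 0.33")

```text
time: 18.35
ee_pos: [0.4771, -0.2327, 0.2237]
eef_rot: [0.689, 0.725, 0.0, 0.0]
ft_force: [-0.3, 1.5, -0.5]
width: 0.0356
grip_force: 12.0
```

Emit:
play_rows(increments="0 0 0 -0.03 -0.008 0 0.33;0 0 0 -0.06 -0.015 0 0.33;0 0 0 -0.08 -0.021 0 0.33;0 0 0 -0.08 -0.021 0.03 0.33;0 0 0 -0.08 -0.021 0.06 0.33;0 0 0 -0.08 -0.021 0.09 0.33;0 0 0 -0.08 -0.021 0.12 0.33;0 0 0 -0.08 -0.021 0.14 0.33")

```text
time: 19.15
ee_pos: [0.4598, -0.312, 0.0815]
eef_rot: [0.689, 0.725, 0.0, -0.001]
ft_force: [-0.1, -0.1, -0.5]
width: 0.0353
grip_force: 12.0
```

```bash
python3 - <<'E'
from inc import *;import cv2;from bench import camera
chain((.46,-.315,.0145,1.6195))
c=camera("scene")["color"][60:280,90:390];cv2.imwrite("pics/s2.png",cv2.resize(c,None,fx=2,fy=2)[:,:,::-1])
E
```

```text
now [ 0.4598 -0.312   0.0815] theta 1.6211 tilt [-0.0013  0.0013] f [-0.1 -0.1 -0.5] w 0.0353 t 19.1
(0.46, -0.315, 0.0145, 1.6195) -> tz,dx,dy,dz [ 0.0016 -0.003   0.0001  0.067 ]
```

View pics/s2.png

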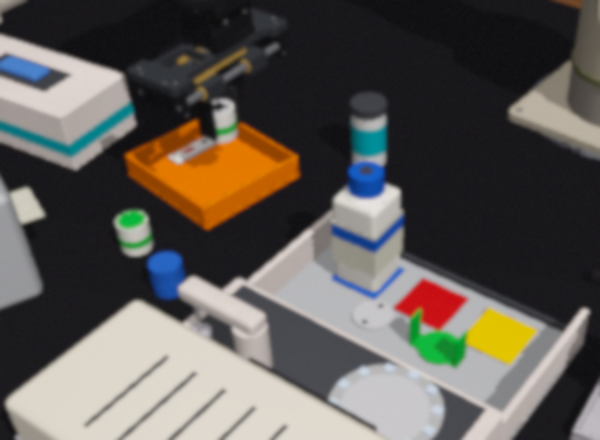

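The spent pot hangs upright over the tub at crop (224,120), and the seat is empty at crop (440,345).

Emit:
play_rows(increments="0 0 0 0 0 0.02 0.33;0 0 0 0 0 0.04 0.33;0 0 0 0 0 0.055 0.33;0 0 0 0 0 0.064 0.33;0 0 0 0 0 0.066 0.33;0 0 0 0 0 0.066 0.33;0 0 0 0 0 0.066 0.33;0 0 0 0 0 0.066 0.33")

```text
time: 20.0
ee_pos: [0.461, -0.3129, 0.0178]
eef_rot: [0.689, 0.725, 0.0, 0.001]
ft_force: [-0.3, 0.2, -0.7]
width: 0.0357
grip_force: 12.0
```

```bash
python3 - <<'E'
from inc import *
chain((.46,-.315,.0145,1.6195),(.46,-.315,.15,1.6195),(.6159,-.3098,.15,1.6195),(.6159,-.3098,.011,1.6195))
E
```

```text
now [ 0.461  -0.3129  0.0178] theta 1.6208 tilt [ 0.001  -0.0008] f [-0.3  0.2 -0.7] w 0.0357 t 20.0
(0.46, -0.315, 0.0145, 1.6195) -> tz,dx,dy,dz [ 0.0013 -0.002  -0.0011  0.0033]
(0.46, -0.315, 0.15, 1.6195) -> tz,dx,dy,dz [-0.      0.      0.     -0.1355]
(0.6159, -0.3098, 0.15, 1.6195) -> tz,dx,dy,dz [-0.     -0.0024  0.156  -0.    ]
(0.6159, -0.3098, 0.011, 1.6195) -> tz,dx,dy,dz [-0.     0.     0.     0.139]
```

Emit:
play_rows(increments="0 0 0 0 0 0.003 0.33;0 0 0 0 0 0.003 0.33;0 0 0 0 0 0.003 0.4;0 0 0 0 0 0.003 0.6;0 0 0 0 0 0.003 0.7;0 0 0 0 0 0.003 0.7;0 0 0 0 0 0.003 0.7;0 0 0 0 0 0.003 0.7")

```text
time: 20.8
ee_pos: [0.4605, -0.3126, 0.014]
eef_rot: [0.689, 0.725, -0.0, -0.0]
ft_force: [0.4, -0.2, -0.3]
width: 0.0594
grip_force: 0.0
```

Emit:
play_rows(increments="0 0 0 0 0 -0.04 0.7;0 0 0 0 0 -0.08 0.7;0 0 0 0 0 -0.12 0.7;0 0 0 0 0 -0.135 0.7;0 0 0 -0.002 0.05 -0.135 0.7;0 0 0 -0.004 0.1 -0.135 0.7;0 0 0 -0.0045 0.155 -0.135 0.7;0 0 0 -0.0045 0.155 -0.135 0.7")

```text
time: 21.6
ee_pos: [0.6197, -0.3061, 0.1464]
eef_rot: [0.688, 0.726, 0.001, -0.001]
ft_force: [-1.5, 0.8, -0.6]
width: 0.0609
grip_force: 0.0
```

Emit:
play_rows(increments="0 0 0 0 0 0 0.7;0 0 0 0 0 0.03 0.7;0 0 0 0 0 0.06 0.7;0 0 0 0 0 0.08 0.7;0 0 0 0 0 0.08 0.7;0 0 0 0 0 0.08 0.7;0 0 0 0 0 0.08 0.7")

```text
time: 22.3
ee_pos: [0.616, -0.3101, 0.0711]
eef_rot: [0.689, 0.724, 0.0, 0.001]
ft_force: [0.2, 0.1, 0.3]
width: 0.0607
grip_force: 0.0
```

```bash
python3 - <<'E'
from inc import *;import cv2;from bench import camera
chain((.6159,-.3098,.011,1.6195))
c=camera("scene")["color"][60:280,90:390];cv2.imwrite("pics/s3.png",cv2.resize(c,None,fx=2,fy=2)[:,:,::-1])
E
```

```text
now [ 0.616  -0.3101  0.0711] theta 1.6202 tilt [ 0.0022 -0.0015] f [0.2 0.1 0.3] w 0.0607 t 22.3
(0.6159, -0.3098, 0.011, 1.6195) -> tz,dx,dy,dz [ 0.0007  0.0003 -0.0001  0.0601]
```

View pics/s3.png

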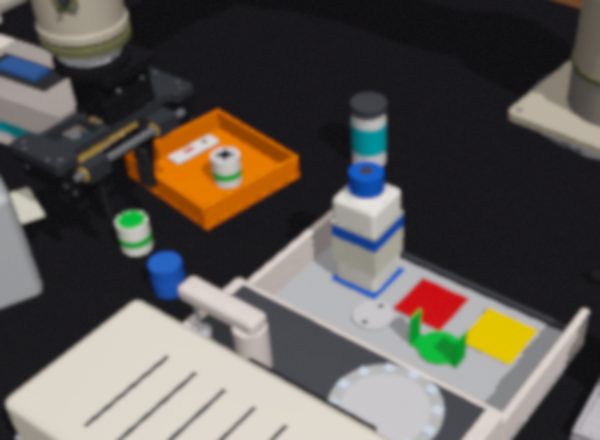

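The spent pot stands upright in the tub at crop (226,167), clear of the cassette. The open fingers are above the green-foil pot at crop (133,225).

Emit:
play_rows(increments="0 0 0 0 0 0.02 0.7;0 0 0 0 0 0.04 0.7;0 0 0 0 0 0.055 0.7;0 0 0 0 0 0.06 0.7;0 0 0 0 0 0.06 0.7;0 0 0 0 0 0.06 0.7;0 0 0 0 0 0.06 0.33;0 0 0 0 0 0.06 0.33")

```text
time: 23.15
ee_pos: [0.616, -0.3095, 0.0099]
eef_rot: [0.689, 0.725, 0.0, 0.001]
ft_force: [-0.1, -0.9, -0.2]
width: 0.0519
grip_force: 0.0
```

Emit:
play_rows(increments="0 0 0 0 0 0 0.33;0 0 0 0 0 0 0.33;0 0 0 0 0 0 0.33;0 0 0 0 0 0 0.33;0 0 0 0 0 0 0.33;0 0 0 0 0 0 0.33")

```text
time: 23.75
ee_pos: [0.6156, -0.3095, 0.0092]
eef_rot: [0.689, 0.725, 0.0, 0.0]
ft_force: [-0.7, 0.8, 2.4]
width: 0.0357
grip_force: 12.0
```

```bash
python3 - <<'E'
from inc import *
chain((.6159,-.3098,.211,1.6195),(.5415,.0710,.211,1.6195),(.5415,.0710,.07,1.6195))
E
```

```text
now [ 0.6156 -0.3095  0.0092] theta 1.6207 tilt [ 0.0002 -0.0002] f [-0.7  0.8  2.4] w 0.0357 t 23.8
(0.6159, -0.3098, 0.211, 1.6195) -> tz,dx,dy,dz [ 1.200e-03 -4.000e-04  2.000e-04 -2.018e-01]
(0.5415, 0.071, 0.211, 1.6195) -> tz,dx,dy,dz [-0.      0.384  -0.0558 -0.    ]
(0.5415, 0.071, 0.07, 1.6195) -> tz,dx,dy,dz [-0.     0.     0.     0.141]
```

Emit:
play_rows(increments="0 0 0 0 0 -0.01 0.33;0 0 0 0 0 -0.03 0.33;0 0 0 0 0 -0.06 0.33;0 0 0 0 0 -0.095 0.33;0 0 0 0 0 -0.13 0.33;0 0 0 0 0 -0.165 0.33;0 0 0 0 0 -0.195 0.33;0 0 0 0.02 -0.003 -0.2 0.33")

```text
time: 24.55
ee_pos: [0.6125, -0.2925, 0.2138]
eef_rot: [0.691, 0.723, 0.001, 0.003]
ft_force: [0.0, 0.1, -1.1]
width: 0.0356
grip_force: 12.0
```

Emit:
play_rows(increments="0 0 0 0.035 -0.005 0 0.33;0 0 0 0.07 -0.01 0 0.33;0 0 0 0.105 -0.015 0 0.33;0 0 0 0.14 -0.02 0 0.33;0 0 0 0.175 -0.025 0 0.33;0 0 0 0.21 -0.03 0 0.33;0 0 0 0.245 -0.035 0 0.33;0 0 0 0.28 -0.04 0 0.33")

```text
time: 25.35
ee_pos: [0.5571, -0.0104, 0.2096]
eef_rot: [0.689, 0.725, -0.0, 0.0]
ft_force: [0.8, 0.3, -0.4]
width: 0.0357
grip_force: 12.0
```

Emit:
play_rows(increments="0 0 0 0.03 -0.005 0 0.33;0 0 0 0.06 -0.01 0 0.33;0 0 0 0.084 -0.013 0 0.33;0 0 0 0.084 -0.013 0 0.33;0 0 0 0.084 -0.013 0.03 0.33;0 0 0 0.084 -0.013 0.06 0.33;0 0 0 0.084 -0.013 0.09 0.33;0 0 0 0.084 -0.013 0.105 0.33")

```text
time: 26.15
ee_pos: [0.5393, 0.0703, 0.1019]
eef_rot: [0.689, 0.724, -0.001, -0.001]
ft_force: [-0.1, 0.1, -0.2]
width: 0.0358
grip_force: 12.0
```

Emit:
play_rows(increments="0 0 0 0 0 0 0.33;0 0 0 0 0 0 0.33;0 0 0 0 0 0 0.33")

```text
time: 26.45
ee_pos: [0.5415, 0.0715, 0.1057]
eef_rot: [0.689, 0.725, 0.001, 0.001]
ft_force: [-0.6, 0.0, -0.1]
width: 0.0358
grip_force: 12.0
```

```bash
python3 - <<'E'
from inc import *;from h import *;from bench import camera
chain((.5415,.0710,.0224,1.6195))
t=camera("top");s=camera("scene")
W=np.hstack([cv2.resize(t["color"][190:265,215:315],(400,300),interpolation=2),cv2.resize(s["color"][165:265,260:390],(390,300),interpolation=2)]);cv2.imwrite("pics/c3.png",W[:,:,::-1])
E
```

```text
now [0.5415 0.0715 0.1057] theta 1.6206 tilt [0.0024 0.    ] f [-0.6  0.  -0.1] w 0.0358 t 26.4
(0.5415, 0.071, 0.0224, 1.6195) -> tz,dx,dy,dz [ 0.0011 -0.0005 -0.      0.0833]
```

View pics/c3.png

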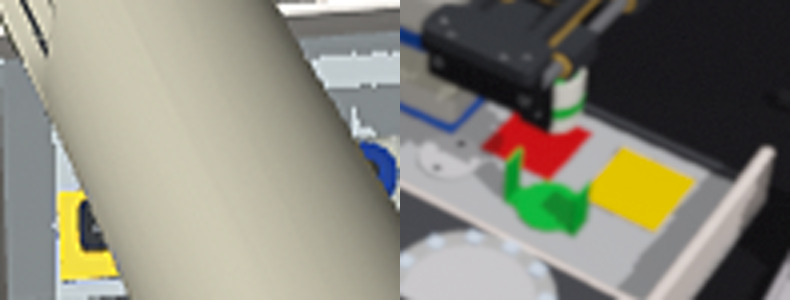

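The fresh pot hangs upright above the empty seat: the pot is at crop (568,100) and the seat at (547,205).

Emit:
play_rows(increments="0 0 0 -0.0005 0 0.025 0.33;0 0 0 -0.0005 0 0.05 0.33;0 0 0 -0.0005 0 0.065 0.33;0 0 0 -0.0005 0 0.075 0.33;0 0 0 -0.0005 0 0.081 0.33;0 0 0 -0.0005 0 0.081 0.33;0 0 0 -0.0005 0 0.081 0.33;0 0 0 -0.0005 0 0.081 0.33")

```text
time: 27.35
ee_pos: [0.541, 0.071, 0.0238]
eef_rot: [0.689, 0.725, 0.0, 0.0]
ft_force: [0.2, -0.4, -1.0]
width: 0.0356
grip_force: 12.0
```

```bash
python3 - <<'E'
from inc import *
chain((.5415,.0710,.0224,1.6195))
E
```

```text
now [0.541  0.071  0.0238] theta 1.6208 tilt [ 0.0011 -0.    ] f [ 0.2 -0.4 -1. ] w 0.0356 t 27.4
(0.5415, 0.071, 0.0224, 1.6195) -> tz,dx,dy,dz [0.0013 0.     0.0005 0.0014]
```

Emit:
play_rows(increments="0 0 0 0 0 0.0015 0.33;0 0 0 0 0 0.0015 0.33;0 0 0 0 0 0.0015 0.4;0 0 0 0 0 0.0015 0.5;0 0 0 0 0 0.0015 0.7;0 0 0 0 0 0.0015 0.7;0 0 0 0 0 0.0015 0.7;0 0 0 0 0 0.0015 0.7")

```text
time: 28.15
ee_pos: [0.5404, 0.0708, 0.0214]
eef_rot: [0.689, 0.725, -0.0, -0.0]
ft_force: [-0.1, -0.2, -0.3]
width: 0.0592
grip_force: 0.0
```

Emit:
play_rows(increments="0 0 0 0 0 -0.03 0.7;0 0 0 0 0 -0.06 0.7;0 0 0 0 0 -0.1 0.7;0 0 0 0 0 -0.14 0.7;0 0 0 0 0 -0.18 1;0 0 0 0 0 -0.21 1;0 0 0 0.04 -0.012 -0.21 1;0 0 0 0.08 -0.024 -0.21 1")

```text
time: 28.95
ee_pos: [0.5128, 0.1497, 0.2325]
eef_rot: [0.69, 0.723, 0.001, 0.001]
ft_force: [0.4, 1.4, -0.3]
width: 0.0834
grip_force: 0.0
```

Emit:
play_rows(increments="0 0 0 0.045 -0.012 0 1;0 0 0 0.09 -0.024 0 1;0 0 0 0.134 -0.034 0 1;0 0 0 0.134 -0.034 0 1;0 0 0 0.134 -0.034 0 1;0 0 0 0.134 -0.034 0 1")

```text
time: 29.55
ee_pos: [0.4724, 0.2806, 0.2313]
eef_rot: [0.69, 0.724, -0.0, 0.0]
ft_force: [0.0, 0.4, 0.1]
width: 0.0872
grip_force: 0.0
```

```bash
python3 - <<'E'
from inc import *;from h import *;from bench import camera
chain((.4722,.2815,.23,1.6207),(.4722,.2815,.085,1.6207))
t=camera("top");s=camera("scene");pickle.dump((s,t),open("st2.pkl","wb"))
W=np.hstack([cv2.resize(t["color"][190:265,215:315],(400,300),interpolation=2),cv2.resize(s["color"][165:265,260:390],(390,300),interpolation=2)]);cv2.imwrite("pics/c4.png",W[:,:,::-1])
print(blobs(s,45,80,(285,195,335,250))[0],blobs(t,45,80,(235,210,275,245))[0])
E
```

```text
now [0.4724 0.2806 0.2313] theta 1.6194 tilt [-0.0001 -0.0008] f [0.  0.4 0.1] w 0.0872 t 29.6
(0.4722, 0.2815, 0.23, 1.6207) -> tz,dx,dy,dz [-0.0013  0.001  -0.0002  0.0013]
(0.4722, 0.2815, 0.085, 1.6207) -> tz,dx,dy,dz [-0.     0.     0.     0.145]
[([309.7, 218.4], [303, 214, 14, 10, 108]), ([307.3, 231.9], [295, 216, 28, 27, 235])] [([254.5, 225.0], [249, 220, 12, 11, 103]), ([255.1, 229.7], [244, 222, 22, 15, 98])]
```

View pics/c4.png

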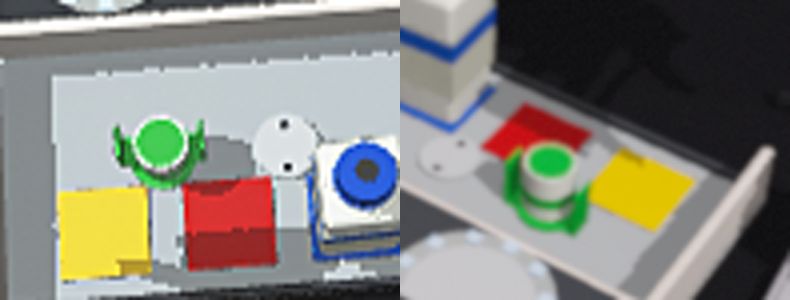

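The fresh pot stands on the seat with its foil at top (254.5,225.0) / scene (309.7,218.4), about 1 mm from where the spent pot was. Next I put the red bottle back.

Emit:
play_rows(increments="0 0 -0.001 0.001 0 0.03 1;0 0 -0.001 0.001 0 0.06 1;0 0 -0.001 0.001 0 0.09 1;0 0 -0.001 0.001 0 0.12 1;0 0 -0.001 0.001 0 0.14 1;0 0 -0.001 0.001 0 0.146 1;0 0 -0.001 0.001 0 0.146 1;0 0 -0.001 0.001 0 0.146 1", grip_force=25)

```text
time: 30.45
ee_pos: [0.4726, 0.2827, 0.0867]
eef_rot: [0.689, 0.725, 0.001, 0.0]
ft_force: [-0.1, 0.7, 0.4]
width: 0.0868
grip_force: 0.0
```

Emit:
play_rows(increments="0 0 0 0 0 0 0.5;0 0 0 0 0 0 0.5;0 0 0 0 0 0 0.5;0 0 0 0 0 0 0.5;0 0 0 0 0 0 0.5;0 0 0 0 0 0 0.5;0 0 0 0 0 0 0.5;0 0 0 0 0 0 0.5")

```text
time: 31.25
ee_pos: [0.4719, 0.2827, 0.0856]
eef_rot: [0.689, 0.725, 0.0, 0.0]
ft_force: [0.8, -0.3, 0.9]
width: 0.054
grip_force: 24.8
```

```bash
python3 - <<'E'
from inc import *
chain((.4722,.2815,.165,1.6207),(.4937,.0264,.165,1.6207),(.4937,.0264,.094,1.6207))
E
```

```text
now [0.4719 0.2827 0.0856] theta 1.6218 tilt [ 0.0002 -0.0001] f [ 0.8 -0.3  0.9] w 0.054 t 31.2
(0.4722, 0.2815, 0.165, 1.6207) -> tz,dx,dy,dz [ 0.0011 -0.0012  0.0003 -0.0794]
(0.4937, 0.0264, 0.165, 1.6207) -> tz,dx,dy,dz [-0.     -0.2559  0.0087 -0.    ]
(0.4937, 0.0264, 0.094, 1.6207) -> tz,dx,dy,dz [-0.     0.     0.     0.071]
```

Emit:
play_rows(increments="0 0 0 0 0 -0.01 0.5; 0 0 0 0 0 -0.03 0.5;0 0 0 0 0 -0.055 0.5;0 0 0 0 0 -0.08 0.5;0 0 0 -0.02 0 -0.08 0.5;0 0 0 -0.05 0.002 -0.08 0.5;0 0 0 -0.08 0.003 -0.08 0.5;0 0 0 -0.11 0.004 -0.08 0.5", grip_force=35)

```text
time: 32.05
ee_pos: [0.481, 0.172, 0.1658]
eef_rot: [0.689, 0.725, -0.0, -0.0]
ft_force: [0.8, -1.0, -3.2]
width: 0.0537
grip_force: 34.8
```

Emit:
play_rows(increments="0 0 0 -0.03 0.001 0 0.5;0 0 0 -0.06 0.002 0 0.5;0 0 0 -0.09 0.003 0 0.5;0 0 0 -0.115 0.004 0 0.5;0 0 0 -0.135 0.0045 0 0.5;0 0 0 -0.146 0.005 0 0.5;0 0 0 -0.146 0.005 0 0.5;0 0 0 -0.146 0.005 0 0.5")

```text
time: 32.85
ee_pos: [0.4937, 0.0286, 0.1656]
eef_rot: [0.689, 0.725, 0.0, -0.0]
ft_force: [0.3, 0.3, -3.6]
width: 0.0534
grip_force: 34.8
```

Emit:
play_rows(increments="0 0 0 0 0 0 0.5;0 0 0 0 0 0 0.5;0 0 0 0 0 0 0.5")

```text
time: 33.15
ee_pos: [0.4938, 0.0282, 0.1655]
eef_rot: [0.688, 0.725, 0.0, -0.0]
ft_force: [0.1, 0.2, -4.1]
width: 0.0539
grip_force: 34.8
```

```bash
python3 - <<'E'
from inc import *
chain((.4937,.0273,.0946,1.6207))
E
```

```text
now [0.4938 0.0282 0.1655] theta 1.623 tilt [0.     0.0001] f [ 0.1  0.2 -4.1] w 0.0539 t 33.1
(0.4937, 0.0273, 0.0946, 1.6207) -> tz,dx,dy,dz [ 0.0023 -0.0009 -0.0001  0.0709]
```

Now I lower and release the red bottle, then go back for the yellow one.

Emit:
play_rows(increments="0 0 0.002 -0.001 0 0.02 0.5;0 0 0.002 -0.001 0 0.04 0.5;0 0 0.002 -0.001 0 0.055 0.5;0 0 0.002 -0.001 0 0.065 0.5;0 0 0.002 -0.001 0 0.07 0.5;0 0 0.002 -0.001 0 0.0705 0.5;0 0 0.002 -0.001 0 0.0705 0.5;0 0 0.002 -0.001 0 0.0705 0.5")

```text
time: 33.95
ee_pos: [0.4942, 0.0265, 0.0956]
eef_rot: [0.69, 0.724, 0.0, 0.0]
ft_force: [0.2, -0.0, -2.9]
width: 0.0538
grip_force: 34.8
```

Emit:
play_rows(increments="0 0 0 0 0 0 0.6;0 0 0 0 0 0 0.8;0 0 0 0 0 0 1;0 0 0 0 0 0 1;0 0 0 0 0 0 1;0 0 0 0 0 0 1;0 0 0 0 0 -0.03 1;0 0 0 0 0 -0.07 1")

```text
time: 34.75
ee_pos: [0.4925, 0.0264, 0.1644]
eef_rot: [0.689, 0.724, -0.001, -0.002]
ft_force: [1.1, -1.1, 0.2]
width: 0.0866
grip_force: 0.0
```

Emit:
play_rows(increments="0 0 0 0 0 -0.04 1;0 0 0 0 0 -0.065 1;0 0 0 0.045 -0.002 -0.065 1;0 0 0 0.09 -0.004 -0.065 1;0 0 0 0.135 -0.006 -0.065 1;0 0 0 0.18 -0.008 -0.065 1;0 0 0 0.225 -0.01 -0.065 1;0 0 0 0.27 -0.012 -0.065 1")

```text
time: 35.55
ee_pos: [0.4685, 0.2971, 0.2302]
eef_rot: [0.69, 0.724, 0.0, 0.0]
ft_force: [0.4, -0.0, 0.5]
width: 0.0871
grip_force: 0.0
```

Emit:
play_rows(increments="0 0 0 0.04 -0.002 0 1;0 0 0 0.075 -0.003 0 1;0 0 0 0.075 -0.003 0 1;0 0 0 0.075 -0.003 0 1;0 0 0 0.075 -0.003 0 1")

```text
time: 36.05
ee_pos: [0.4626, 0.3692, 0.2299]
eef_rot: [0.69, 0.724, -0.0, 0.0]
ft_force: [0.3, 0.4, -1.1]
width: 0.0873
grip_force: 0.0
```

```bash
python3 - <<'E'
from inc import *;from h import *;from bench import camera
chain((.4612,.3705,.23,1.6212),(.4612,.3705,.085,1.6212))
t=camera("top");s=camera("scene")
print("r",blobs(s,172,6,(285,140,335,175))[0],blobs(t,172,6,(255,220,290,248))[0])
E
```

```text
now [0.4626 0.3692 0.2299] theta 1.6183 tilt [ 0.0002 -0.0009] f [ 0.3  0.4 -1.1] w 0.0873 t 36.0
(0.4612, 0.3705, 0.23, 1.6212) -> tz,dx,dy,dz [-0.0029  0.0014 -0.0014 -0.0001]
(0.4612, 0.3705, 0.085, 1.6212) -> tz,dx,dy,dz [-0.     0.     0.     0.145]
r [([306.9, 162.9], [297, 153, 21, 21, 343])] [([271.2, 235.9], [264, 228, 16, 16, 177])]
```

Red is back within about 1 mm: its cap is at top (271.2,235.9), against (270.7,236.1) at the start.

Emit:
play_rows(increments="0 0 -0.003 0.0015 -0.0015 0.03 1;0 0 -0.003 0.0015 -0.0015 0.06 1;0 0 -0.003 0.0015 -0.0015 0.09 1;0 0 -0.003 0.0015 -0.0015 0.12 1;0 0 -0.003 0.0015 -0.0015 0.14 1;0 0 -0.003 0.0015 -0.0015 0.145 1;0 0 -0.003 0.0015 -0.0015 0.145 1;0 0 -0.003 0.0015 -0.0015 0.145 1", grip_force=25)

```text
time: 36.95
ee_pos: [0.4612, 0.3719, 0.0864]
eef_rot: [0.689, 0.725, 0.001, 0.0]
ft_force: [0.6, 0.3, -0.6]
width: 0.0868
grip_force: 0.0
```

Emit:
play_rows(increments="0 0 0 0 0 0 0.5;0 0 0 0 0 0 0.5;0 0 0 0 0 0 0.5;0 0 0 0 0 0 0.5;0 0 0 0 0 0 0.5;0 0 0 0 0 0 0.5;0 0 0 0 0 0 0.5;0 0 0 0 0 0 0.5")

```text
time: 37.75
ee_pos: [0.4607, 0.3718, 0.0851]
eef_rot: [0.689, 0.725, 0.0, 0.0]
ft_force: [0.5, 0.1, 1.3]
width: 0.0537
grip_force: 24.9
```

```bash
python3 - <<'E'
from inc import *
p=read=None
chain((.4612,.3705,.165,1.6212),(.4897,.1112,.165,1.6212))
E
```

```text
now [0.4607 0.3718 0.0851] theta 1.6226 tilt [0.0003 0.0001] f [0.5 0.1 1.3] w 0.0537 t 37.8
(0.4612, 0.3705, 0.165, 1.6212) -> tz,dx,dy,dz [ 0.0014 -0.0013  0.0005 -0.0799]
(0.4897, 0.1112, 0.165, 1.6212) -> tz,dx,dy,dz [-0.     -0.2604  0.0154 -0.    ]
```

Emit:
play_rows(increments="0 0 0 0 0 -0.01 0.5; 0 0 0 0 0 -0.03 0.5;0 0 0 0 0 -0.055 0.5;0 0 0 0 0 -0.08 0.5;0 0 0 -0.02 0.001 -0.08 0.5;0 0 0 -0.05 0.003 -0.08 0.5;0 0 0 -0.08 0.005 -0.08 0.5;0 0 0 -0.11 0.0065 -0.08 0.5", grip_force=35)

```text
time: 38.55
ee_pos: [0.4721, 0.2611, 0.165]
eef_rot: [0.688, 0.725, -0.001, -0.0]
ft_force: [0.5, -0.5, -4.2]
width: 0.0536
grip_force: 34.9
```

Emit:
play_rows(increments="0 0 0 -0.03 0.002 0 0.5;0 0 0 -0.06 0.004 0 0.5;0 0 0 -0.09 0.006 0 0.5;0 0 0 -0.115 0.007 0 0.5;0 0 0 -0.135 0.008 0 0.5;0 0 0 -0.15 0.009 0 0.5;0 0 0 -0.15 0.009 0 0.5;0 0 0 -0.15 0.009 0 0.5")

```text
time: 39.35
ee_pos: [0.4891, 0.1134, 0.1652]
eef_rot: [0.688, 0.725, -0.0, -0.0]
ft_force: [-1.1, 0.2, -3.5]
width: 0.0536
grip_force: 34.9
```

Emit:
play_rows(increments="0 0 0 0 0 0 0.5;0 0 0 0 0 0 0.5;0 0 0 0 0 0 0.5")

```text
time: 39.65
ee_pos: [0.4893, 0.1137, 0.165]
eef_rot: [0.688, 0.726, 0.0, -0.0]
ft_force: [-0.2, 0.7, -3.3]
width: 0.054
grip_force: 34.9
```

```bash
python3 - <<'E'
from inc import *
chain((.4897,.1125,.0942,1.6207))
E
```

```text
now [0.4893 0.1137 0.165 ] theta 1.624 tilt [-0.0001  0.0001] f [-0.2  0.7 -3.3] w 0.054 t 39.6
(0.4897, 0.1125, 0.0942, 1.6207) -> tz,dx,dy,dz [ 0.0033 -0.0012  0.0004  0.0708]
```

Emit:
play_rows(increments="0 0 0.003 -0.001 0.0005 0.02 0.5;0 0 0.003 -0.001 0.0005 0.04 0.5;0 0 0.003 -0.001 0.0005 0.055 0.5;0 0 0.003 -0.001 0.0005 0.065 0.5;0 0 0.003 -0.001 0.0005 0.07 0.5;0 0 0.003 -0.001 0.0005 0.0705 0.5;0 0 0.003 -0.001 0.0005 0.0705 0.5;0 0 0.003 -0.001 0.0005 0.0705 0.5")

```text
time: 40.45
ee_pos: [0.4903, 0.112, 0.0951]
eef_rot: [0.69, 0.724, 0.0, 0.0]
ft_force: [-0.7, 0.2, -4.2]
width: 0.054
grip_force: 34.9
```

Emit:
play_rows(increments="0 0 0 0 0 0 0.6;0 0 0 0 0 0 0.8;0 0 0 0 0 0 1;0 0 0 0 0 0 1;0 0 0 0 0 0 1;0 0 0 0 0 0 1;0 0 0 0 0 -0.03 1;0 0 0 0 0 -0.07 1")

```text
time: 41.25
ee_pos: [0.4887, 0.1117, 0.164]
eef_rot: [0.689, 0.724, -0.001, -0.001]
ft_force: [1.4, -0.1, 0.8]
width: 0.0865
grip_force: 0.0
```

Emit:
play_rows(increments="0 0 0 0 0 -0.04 1;0 0 0 0 0 -0.08 1;0 0 0 0.045 -0.002 -0.08 1;0 0 0 0.09 -0.004 -0.08 1;0 0 0 0.135 -0.006 -0.08 1;0 0 0 0.18 -0.008 -0.08 1;0 0 0 0.2 -0.01 -0.08 1;0 0 0 0.2 -0.01 -0.08 1")

```text
time: 42.05
ee_pos: [0.4683, 0.3149, 0.2445]
eef_rot: [0.688, 0.726, 0.0, -0.001]
ft_force: [-0.1, 0.3, 0.6]
width: 0.087
grip_force: 0.0
```

Emit:
play_rows(increments="0 0 0 0 0 0 1;0 0 0 0 0 0 1;0 0 0 0 0 0 1;0 0 0 0 0 0 1")

```text
time: 42.45
ee_pos: [0.4707, 0.3102, 0.2446]
eef_rot: [0.69, 0.724, -0.0, 0.0]
ft_force: [-0.7, -0.6, 0.5]
width: 0.087
grip_force: 0.0
```

```bash
python3 - <<'E'
from inc import *;from h import *;from bench import camera
chain()
t=camera("top");s=camera("scene")
for n,h0,h1 in(("y",20,32),("r",172,6),("b",105,125),("g",45,80)):
    print(n,blobs(s,h0,h1,(255,138,390,250),amin=100)[0],blobs(t,h0,h1,(215,210,330,248),amin=60)[0])
W=np.hstack([cv2.resize(t["color"][130:300,80:460],(400,300)),cv2.resize(s["color"][90:360,140:490],(390,300))]);cv2.imwrite("pics/c5.png",W[:,:,::-1])
E
```

```text
now [0.4707 0.3102 0.2446] theta 1.618 tilt [ 0.0005 -0.0005] f [-0.7 -0.6  0.5] w 0.087 t 42.5
y [([344.5, 179.3], [334, 169, 22, 22, 378]), ([341.1, 209.7], [323, 199, 39, 20, 218])] [([235.4, 238.5], [228, 230, 16, 17, 186])]
r [([306.9, 162.9], [297, 153, 21, 21, 344]), ([305.8, 192.9], [288, 183, 37, 18, 179])] [([271.2, 235.9], [264, 228, 16, 16, 176])]
b [([272.6, 149.1], [263, 141, 20, 18, 290]), ([272.5, 178.1], [256, 168, 36, 18, 147])] [([305.8, 233.6], [298, 226, 16, 16, 182])]
g [([309.7, 218.4], [303, 214, 14, 10, 107]), ([307.4, 231.7], [295, 216, 28, 27, 242])] [([254.5, 225.0], [249, 220, 12, 11, 103])]
```

View pics/c5.png

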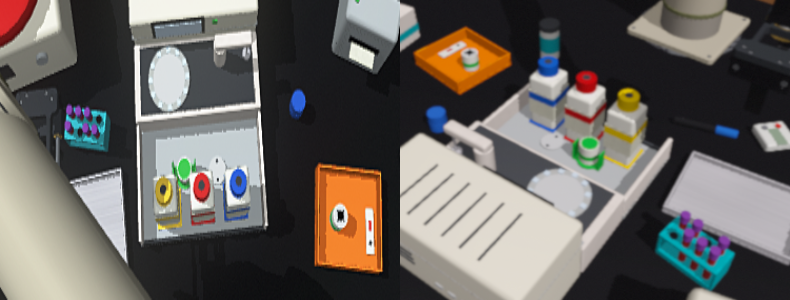

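All three caps are within about 0.7 px of where they started. The fresh pot is on the seat at crop (183,170), the spent pot is upright in the tub at crop (340,215), the rack is untouched and the arm is clear.

```bash
python3 -c "
from bench import *
print(close_job())"
```

```text
the job is handed in; nothing more can be done
None
```

The job is handed in, and no verdict was returned; at the last look all three bottles stood within about 1 mm of their starts, the fresh pot was on the seat, the spent pot was upright in the tub, and the rack had not moved.

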